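# Stow the reflector lamp in the garage cabinet

### The job

Pick up the thin-walled reflector lamp with a light grip and keep it upright, stand it gently, face down as it is now, on the empty rubber-padded bay of the steel cabinet's pulled-out tray, and let go of it. Then push the tray slowly all the way in until you feel it meet its stop, never forcing or slamming it, so that the lamp ends up standing in its bay inside the cabinet. Leave the other things on the bench where they are.

Things in the scene. Friction and masses are not known exactly. Their poses are not given: they have to be found in the camera images.
- lamp: Silver reflector lamp standing face down, brass screw cap up; 108 mm tall, about 80 g. Origin: centre of its underside; z up. Diameters: reflector 63 mm up to height 26, cone to 60, straight neck 35 mm from 60 to 84, cap 27 mm to 108. Grasp the neck from above. Fragile: breaks above 40 N grip (20 to 30 N holds it) or if it knocks with over 20 N (set it down slowly; a 3 mm drop is harmless).
- cabinet: Grey steel cabinet, fixed, on the left; 250 deep, 270 wide, 160 mm high, roofed. Origin: centre of its underside. x points into its depth: the open front faces along -x, at x = -125 mm; y across, z up. Its door is fixed wide open, beyond the front's y = -135 mm edge. A tray slides out of the front.
- tray (a joint): How far the tray is pulled out along the cabinet's -x, m: 0 = home against its hard stop, front panel flush with the cabinet's front; starts 0.14 to 0.18. Slides stiffly (2 N friction plus 6 N per m/s) and stays where left. Push its front panel slowly (50 mm/s is fine, 250 mm/s a slam), with less than 25 N.
- tray_front (a point): Middle of the upper edge of the tray's front panel, on its outer face, 123 mm above the bench. Axes parallel to the cabinet's: x is the way the tray is pushed home. The panel is aluminium, flat, upright, 254 mm wide (along y), 113 mm high, 6 mm thick. The cabinet's roof top is 37 mm above this edge.
- bay (a point): Centre of the top of the empty bay's rubber pad, 20 mm above the bench; moves with the tray. Axes parallel to the cabinet's. 61 mm behind the front panel's outer face, 62 mm to the -y side of the tray's middle. Pad 96 (x) by 108 mm (y), lips 12 mm above it, the 113 mm front panel in front. The bay beside it (+y) and the space behind are full of cartons up to 63 mm above the bench.
- fusebox: Clear plastic fuse box, 100 x 85 x 50 mm, loose. Origin: centre of its underside. Leave alone.
- socket: White ceramic bulb socket, round, 68 mm in diameter, 46 mm high, loose. Origin: centre of its underside. Leave alone.
- pliers: Black insulated pliers lying flat, 185 mm long, 78 mm wide, 20 mm high, loose. Origin: under the pivot; x towards the jaws. Leave alone.
- screwdriver: Screwdriver with black handle, 180 mm long, lying, loose. Leave alone.
- jar: Glass jar with steel lid, 70 mm in diameter, 62 mm high, loose. Origin: centre of its underside. Leave alone.
- tape: Black ring-shaped roll, 100 mm in diameter, 20 mm high, loose. Origin: centre of its underside. Leave alone.

How it is judged:
By the outcome, as a careful person would: the job done as asked, in the order asked, and still so for the second after the job is handed in, with the robot touching nothing.
It also fails if it takes over 67 s, if anything falls off the work surface, if the arm or the gripper's body presses on something with over 40 N, if the wrist force passes 120 N, or if a joint passes its speed limit or range.

### The arm

A 6-joint arm with a two-finger parallel gripper is mounted at the origin on the work surface. World frame = base frame: x ahead of the robot, y to its left, z up, the work surface at z = 0. Lengths are in mm, angles in rad, forces in N, time in s.
With the tool pointing down it reaches from about 350 to 875 mm from the base axis. Payload 4.2 kg.
Tool frame: the origin (TCP) lies on the centre line of the jaws, within the pads' length; the fingertips stand 17 mm ahead of it and the grasp point (between the pads) lies 2 mm behind it (ctrl.tip_extent is the distance from the TCP to the fingertips, in mm); z points along the fingers, y is the line along which they close (so a half turn about z gives the same grasp; the last joint's range is limited). The gripper opens to 87 mm and grips with 3 to 60 N. Pads are 19 mm wide; open, the fingers measure 117 mm over their backs; the gripper's body (75 mm by 190 mm) begins 51 mm behind the grasp point.
Start: joints at [1.579, 0.385, 0.008, 0, -1.194, -0.259], TCP at [155.08, 605.433, 239.55] pointing down, gripper open.
Joint ranges: [-3.14, 3.14], [-1.21, 2.06], [-1.07, 1.41], [-3.16, 2.05], [-2.99, -0.16], [-3.1, 3.1]. Speed limits (rad/s): [2.79, 2.79, 3.14, 3.14, 3.14, 3.14].

### API

Orientations are given as a unit quaternion [x, y, z, w].
In Python, from plant import ctrl gives the robot as it stands.
- The arm moves only by the tool servo_tool, never from a script. Its argument "rows" is one flat list of numbers, 7 for each row, row after row: the shift along the tool's x, y, z in mm, then the turn, a rotation vector about the tool's x, y, z in rad, then the opening, from 0 (shut) to 1 (fully open). A call has 1 to 20 rows; each row shifts and turns the commanded pose from where the row before left it, along the tool's axes as they then stand; what a row does not reach is not made up. A row lasts 1/8 s, in which the tool goes at most 62.5 mm and 10.7 degrees, less where a joint would pass 70% of its speed; a pose out of reach is approached as far as the arm can. A call with a gripper value outside its range is refused whole. The fingers move at their own pace and stop on an object; "newtons" is the grip in N (left out, the last holds). Time passes only in rows, so rows that do not move let the fingers close. It gives the time, the measured TCP pose, the force, the opening and the grip force at its end, in the units of the state.
- ctrl.state(): the state, without advancing time (a new reading comes with each control period).
- ctrl.grab_frame(name): name is "scene" or "top"; returns a dict with "pixels" (400x640x3 uint8, red, green, blue), "z_map" (400x640 float32, mm along the optical axis (not along the pixel's ray), 0 where there is no reading), "K" (3x3 intrinsics, pixels), "dist_coeffs" ([k1, k2, p1, p2, k3] as OpenCV has them; the pictures are not rectified), "cam_to_world" (4x4, takes a point from camera to world coordinates). Camera axes: x right, y up, looking along -z (the intrinsics and any distortion apply to the point x, -y, -z); pixel columns grow to the right and rows downward; lengths in mm; the calibration is good to about 2 mm. A picture is of the moment at which its call begins.
- ctrl.finish_job(): hands the job in; it is judged then, once.
The state is a dict: "clock": time; "q": joint angles; "dq": joint speeds; "joint_efforts": joint torques, N m; "eef_pos": TCP position; "eef_rot": TCP orientation; "wrist_force": force on the tool from outside, world axes, zero at the start; "wrist_torque": the same for the moment, N m; "gripper_width": finger opening in mm; "grip_force": force on a finger pad.
Only numpy, scipy, OpenCV 4.12 (cv2) and the standard library are available. Lean on these libraries where they do the work, as an engineer would, in place of code of your own. Each camera call takes 0.05 s, during which the arm holds its last target. There are 200 camera calls.

## Working session

There is one attempt and no reset: what is moved stays moved. The work goes in short steps, Python scripts to look and compute and a tool call to move; the robot and the scene stay as the last step left them, time stands still between calls to the robot, and variables do not carry over. Pictures are saved under pics/ and viewed, at most 10 in all, crops included, and the job is handed in when it is done.

Besides the shell and the picture viewer there is one more tool, called after "Request:" by a JSON object that holds its "api" and its "payload", one argument or row to a line. servo_tool: Moves the arm, as the interface text tells. Its arguments: {"type":"object","properties":{"rows":{"type":"array"},"newtons":{"type":"number"}},"required":["rows"]}

```bash
mkdir -p pics; cat > h.py <<'E'
import numpy as np, cv2
from plant import ctrl
def grab(n):
    f=ctrl.grab_frame(n); np.savez(''+n+'.npz',**{k:np.array(v) for k,v in f.items()}); return f
def load(n): return np.load(''+n+'.npz')
def world(f,uv,z=None):
    """uv list of pixels; z map used unless plane height z given"""
    uv=np.array(uv,float).reshape(-1,2)
    n=cv2.undistortPoints(uv.reshape(-1,1,2),f['K'],f['dist_coeffs']).reshape(-1,2)
    T=f['cam_to_world']; d=np.c_[n[:,0],-n[:,1],-np.ones(len(n))]
    if z is None:
        s=np.array([f['z_map'][int(round(v)),int(round(u))] for u,v in uv])
    else:
        s=(z-T[2,3])/(d@T[:3,:3].T)[:,2]
    return (d*s[:,None])@T[:3,:3].T+T[:3,3]
E
python3 - <<'E'
from h import *
for n in('scene','top'):
    f=grab(n); cv2.imwrite(f'pics/{n}0.png',f['pixels'][:,:,::-1]); print(f['cam_to_world'].round(2))
s=ctrl.state(); print(s)
E
```

```text
[[-3.30000e-01 -8.90000e-01  3.10000e-01  9.47890e+02]
 [ 9.40000e-01 -3.10000e-01  1.00000e-01  1.02090e+02]
 [ 0.00000e+00  3.30000e-01  9.50000e-01  1.21111e+03]
 [ 0.00000e+00  0.00000e+00  0.00000e+00  1.00000e+00]]
[[-2.00000e-02  9.80000e-01 -1.80000e-01  4.11440e+02]
 [-1.00000e+00 -2.00000e-02  1.00000e-02 -2.55000e+01]
 [ 0.00000e+00  1.80000e-01  9.80000e-01  1.22534e+03]
 [ 0.00000e+00  0.00000e+00  0.00000e+00  1.00000e+00]]
{'clock': 0.1, 'q': array([ 1.57857784e+00,  3.85516690e-01,  6.73630758e-03, -4.09669854e-04,
       -1.19399441e+00, -2.58597322e-01]), 'dq': array([ 0.0008463 , -0.00259962,  0.0034991 ,  0.00040056,  0.00142185,
        0.00172398]), 'joint_efforts': array([ 3.82592734e-04, -3.91692638e+01,  1.87932962e+01,  4.23185349e+00,
        1.33949745e-02, -7.17099101e-05]), 'eef_pos': array([154.98701463, 604.95255267, 238.54010969]), 'eef_rot': array([ 9.92136772e-01, -1.25154344e-01, -5.73378480e-05,  1.00575543e-03]), 'wrist_force': array([-0.3191904 ,  0.37982979,  0.46376014]), 'wrist_torque': array([0.02805274, 0.01389566, 0.01601763]), 'grip_force': 0.0, 'gripper_width': 87.14030274970966}
```

View pics/top0.png

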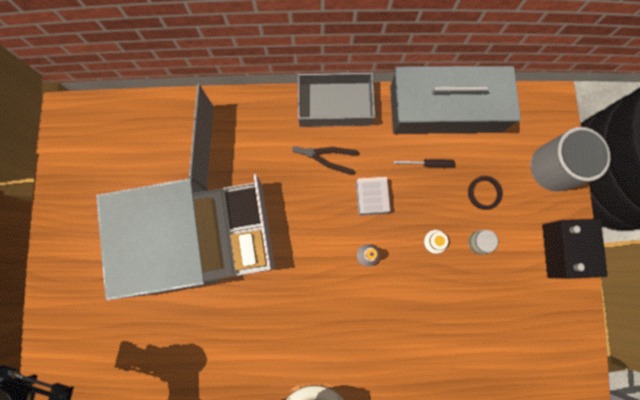

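View pics/scene0.png

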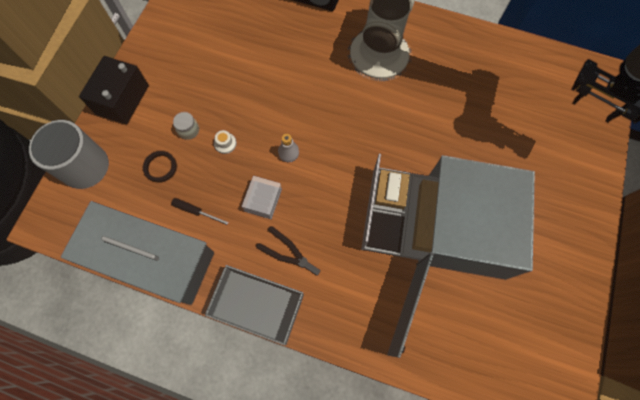

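The top view shows the lamp at about (370,255), the tray front panel near (263,222), and the empty dark bay at (243,207). In the scene view the lamp is at (287,148) and the bay at (384,232). I'll enlarge both.

```bash
python3 - <<'E'
from h import *
f=load('top'); p=f['pixels'][:,:,::-1]
cv2.imwrite('pics/c1.png',cv2.resize(p[160:310,90:290],None,fx=4,fy=4,interpolation=cv2.INTER_CUBIC))
g=load('scene'); q=g['pixels'][:,:,::-1]
a=cv2.resize(p[225:285,340:400],None,fx=6.5,fy=6.5,interpolation=cv2.INTER_CUBIC)
b=cv2.resize(q[120:180,260:320],None,fx=6.5,fy=6.5,interpolation=cv2.INTER_CUBIC)
cv2.imwrite('pics/c2.png',np.hstack([a,b]))
# height map points
for n,fr in(('top',f),('scene',g)):
    v,u=np.mgrid[0:400,0:640]; W=world(fr,np.c_[u.ravel(),v.ravel()]) 
    np.save(n+'_w.npy',W.reshape(400,640,3))
    ok=(fr['z_map'].ravel()>0)
    # lamp
    c=world(fr,[(370,255) if n=='top' else (287,148)],60)[0]; print(n,'lamp approx',c)
    m=ok&(np.hypot(W[:,0]-c[0],W[:,1]-c[1])<60)&(W[:,2]>98)
    print('cap top',m.sum(),W[m].mean(0),W[m].min(0),W[m].max(0))
    m=ok&(np.hypot(W[:,0]-c[0],W[:,1]-c[1])<60)&(W[:,2]>10)&(W[:,2]<130)
    print('all',m.sum(),W[m].mean(0),W[m].min(0),W[m].max(0))
    # roof
    m=ok&(W[:,2]>152)&(W[:,2]<168)&(W[:,1]>250)&(W[:,0]>200)
    P=W[m]; r=cv2.minAreaRect(P[:,:2].astype(np.float32)); print('roof',m.sum(),r,P[:,2].mean())
    m=ok&(W[:,2]>112)&(W[:,2]<130)&(W[:,1]>150)&(W[:,1]<420)&(W[:,0]>200)
    P=W[m]; r=cv2.minAreaRect(P[:,:2].astype(np.float32)); print('panel',m.sum(),r,P.mean(0))
E
```

```text
top lamp approx [ 451.11003639 -162.35954292   60.        ]
cap top 97 [ 452.70966161 -159.37165114  107.86615826] [ 439.09150731 -173.19905549   98.02262741] [ 465.15785962 -146.49584047  112.96059235]
all 405 [ 451.72813887 -155.68952603   61.40587161] [ 421.84801679 -191.61991602   12.1742065 ] [ 483.5437974  -129.59835129  112.96059235]
roof 10523 ((630.385009765625, 413.99200439453125), (551.9307861328125, 274.4976806640625), 2.680687189102173) 159.45000610613891
panel 206 ((631.751220703125, 281.690185546875), (114.06612396240234, 556.778076171875), 80.35250091552734) [753.68845199 298.99205473 120.91416156]
scene lamp approx [ 463.58111192 -156.44794732   60.        ]
cap top 79 [ 455.5262891  -158.55586317  106.9851378 ] [ 440.79629138 -172.77207573   98.02588492] [ 468.24463488 -145.47146371  112.37206109]
all 420 [ 464.63861249 -154.1297513    58.91579498] [ 426.12288    -190.43650265   11.1044189 ] [ 486.15138511 -127.89685219  112.37206109]
roof 10039 ((632.1761474609375, 416.25360107421875), (555.1013793945312, 275.8492431640625), 2.9574406147003174) 160.04012289913766
panel 223 ((648.2567138671875, 349.058349609375), (529.2342529296875, 140.3245391845703), 2.8888962268829346) [726.18211702 318.65436648 120.57163737]
```

View pics/c1.png

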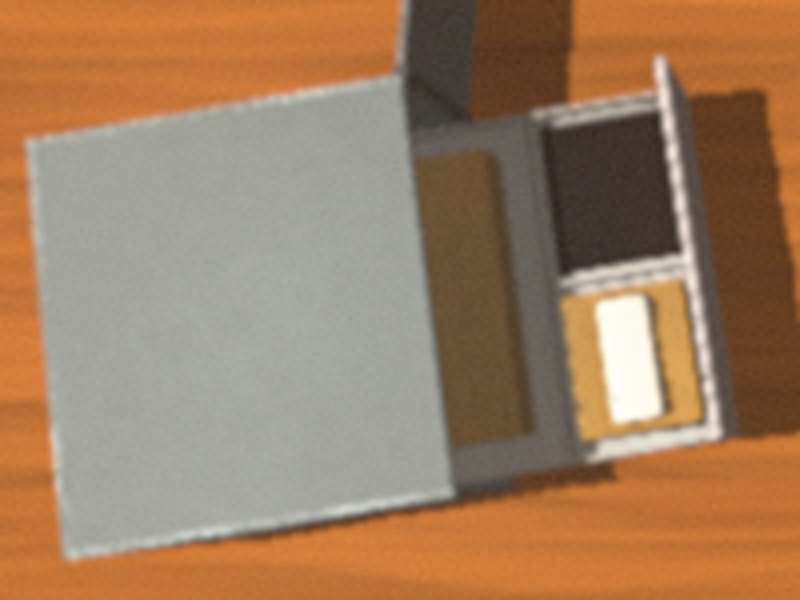

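View pics/c2.png

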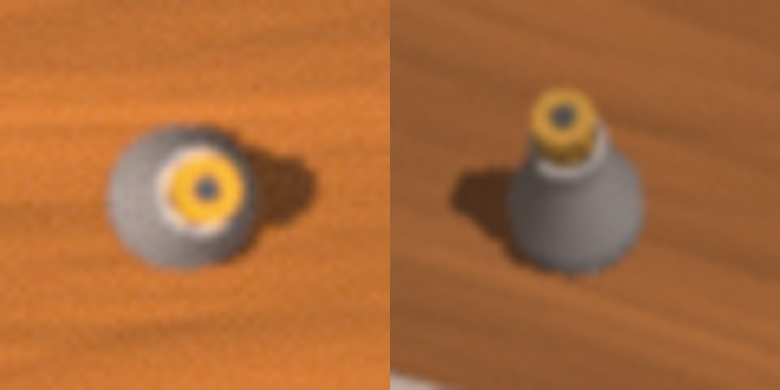

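The crops show the roof corners in c1 at (28,140), (403,75), (455,493) and (68,556). The panel's outer top edge runs from about (666,57) to (725,438), and the pad corners are (548,128), (660,112), (683,258) and (560,275). In c2 the cap centres are at (207,188) and (564,117).

```bash
python3 - <<'E'
from h import *
np.set_printoptions(precision=1,suppress=True)
f=load('top'); g=load('scene'); cv=lambda p,s,o:[((x+.5)/s-.5+o[0],(y+.5)/s-.5+o[1]) for x,y in p]
print('lamp',world(f,cv([(207,188)],6.5,(340,225)),108),world(g,cv([(174,117)],6.5,(260,120)),108))
R=world(f,cv([(28,140),(403,75),(455,493),(68,556)],4,(90,160)),160);print('roof',R,R.mean(0))
e=[np.degrees(np.arctan2(*(b-a)[[1,0]])) for a,b in((R[1],R[0]),(R[2],R[3]),(R[2],R[1]),(R[3],R[0]))];print(e)
P=world(f,cv([(666,57),(725,438)],4,(90,160)),123);d=P[1]-P[0];print('panel',P,P.mean(0),np.hypot(*d[:2]),np.degrees(np.arctan2(d[1],d[0])))
B=world(f,cv([(548,128),(660,112),(683,258),(560,275)],4,(90,160)),20);print('pad',B,B.mean(0))
for n,fr in(('top',f),('scene',g)):
    W=np.load(n+'_w.npy').reshape(-1,3);
    m=(W[:,2]>154)&(W[:,2]<167)&(W[:,1]>280)&(W[:,0]<660)&(W[:,0]>340)
    r=cv2.minAreaRect(W[m][:,:2].astype(np.float32));print(n,r)
    lo,hi=np.percentile(W[m],[.5,99.5],axis=0);print(W[m].mean(0))
    m=(W[:,2]>108)&(W[:,2]<128)&(W[:,1]>180)&(W[:,1]<300)&(W[:,0]<660)&(W[:,0]>320)
    print('panel',m.sum(),cv2.minAreaRect(W[m][:,:2].astype(np.float32)),cv2.fitLine(W[m][:,:2].astype(np.float32),cv2.DIST_L1,0,.01,.01).ravel())
E
```

```text
lamp [[ 453.3 -160.6  108. ]] [[ 453.7 -159.   108. ]]
roof [[615.4 550.8 160. ]
 [652.6 303.3 160. ]
 [387.5 263.3 160. ]
 [350.7 508.5 160. ]] [501.5 406.4 160. ]
[np.float64(98.54385591090288), np.float64(98.53647505960468), np.float64(8.579987252250351), np.float64(9.077416822088049)]
panel [[669.1 138.6 123. ]
 [418.7  99.9 123. ]] [543.9 119.3 123. ] 253.39879061256397 -171.23037361654815
pad [[642.6 239.2  20. ]
 [652.6 158.   20. ]
 [546.4 141.1  20. ]
 [536.  228.9  20. ]] [594.4 191.8  20. ]
top ((503.9204406738281, 407.4776611328125), (278.7245178222656, 255.3804168701172), 8.325516700744629)
[500.1 408.2 159.5]
panel 6 ((384.8464660644531, 281.6820983886719), (2.9704055786132812, 35.65952682495117), 16.536653518676758) [  0.2  -1.  381.8 296.3]
scene ((503.6524658203125, 407.921630859375), (278.2508544921875, 256.4073486328125), 8.822442054748535)
[508.  411.4 160.1]
panel 14 ((388.85845947265625, 270.8805847167969), (4.217020034790039, 9.923460960388184), 8.975257873535156) [  0.1   1.  388.7 272.1]
```

Request:
{"api": "servo_tool", "payload": {
  "rows": [0, 0, 0, 0, 0, 0.146, 1, 0, 0, 0, 0, 0, 0.146, 1, 0, 0, 0, 0, 0, 0.146, 1, 0, 0, 0, 0, 0, 0.146, 1, 0, 0, 0, 0, 0, 0.146, 1, 0, 0, 0, 0, 0, 0.146, 1, 0, 0, 0, 0, 0, 0.146, 1, 0, 0, 0, 0, 0, 0.146, 1, 0, 0, 0, 0, 0, 0, 1]
}}

```text
clock: 1.23
eef_pos: [155.0, 605.2, 239.0]
eef_rot: [0.759, -0.651, 0.0, 0.0]
wrist_force: [-0.2, -0.0, -0.1]
gripper_width: 87.1
grip_force: 0.0
```

```bash
cat >> h.py <<'E'
from scipy.spatial.transform import Rotation as Ro
A=np.radians(98.6); ux=np.array([np.cos(A),np.sin(A),0]); uy=np.array([-np.sin(A),np.cos(A),0])
LAMP=np.array([453.5,-159.8,0]); BAY=np.array([597,188.5,20.]); TF=np.array([545,119.5,123.])
RG=Ro.from_matrix(np.c_[-ux,uy,[0,0,-1.]])
def delta(*targets):
    s=ctrl.state(); p=s['eef_pos']; R=Ro.from_quat(s['eef_rot'])
    print('t',round(s['clock'],2),'pos',p.round(1),'q',s['q'].round(2),'F',s['wrist_force'].round(1),'w',round(s['gripper_width'],1),'g',round(s['grip_force'],1),'rot err tool',(R.inv()*RG).as_rotvec().round(4))
    for t in targets: print('->',np.round(t,1),'tool delta',R.inv().apply(np.array(t)-p).round(1)); p=np.array(t)
E
python3 -c "
from h import *
delta((480,150,239),LAMP+[0,0,150],LAMP+[0,0,71])"
```

```text
t 1.23 pos [155.  605.2 239. ] q [ 1.58  0.39  0.01 -0.   -1.19 -1.42] F [-0.2 -0.  -0.1] w 87.1 g 0.0 rot err tool [ 0.0004 -0.0011  0.0036]
-> [480 150 239] tool delta [ 4.995e+02 -2.515e+02  4.000e-01]
-> [ 453.5 -159.8  150. ] tool delta [302.   73.6  89.3]
-> [ 453.5 -159.8   71. ] tool delta [-0.1 -0.  79. ]
```

Request:
{"api": "servo_tool", "payload": {
  "rows": [41.6, -21, 0, 0, 0, 0, 1, 41.6, -21, 0, 0, 0, 0, 1, 41.6, -21, 0, 0, 0, 0, 1, 41.6, -21, 0, 0, 0, 0, 1, 41.6, -21, 0, 0, 0, 0, 1, 41.6, -21, 0, 0, 0, 0, 1, 41.6, -21, 0, 0, 0, 0, 1, 41.6, -21, 0, 0, 0, 0, 1, 41.6, -21, 0, 0, 0, 0, 1, 41.6, -21, 0, 0, 0, 0, 1, 41.6, -21, 0, 0, 0, 0, 1, 41.6, -21, 0, 0, 0, 0, 1, 43, 10.5, 0, 0, 0, 0, 1, 43, 10.5, 0, 0, 0, 0, 1, 43, 10.5, 10, 0, 0, 0, 1, 43, 10.5, 10, 0, 0, 0, 1, 43, 10.5, 10, 0, 0, 0, 1, 43, 10.5, 10, 0, 0, 0, 1, 44, 10.5, 10, 0, 0, 0, 1, 0, 0, 0, 0, 0, 0, 1]
}}

```text
clock: 3.72
eef_pos: [451.6, -161.7, 188.5]
eef_rot: [0.758, -0.652, -0.001, 0.001]
wrist_force: [0.9, -0.2, -0.9]
gripper_width: 87.2
grip_force: 0.0
```

```bash
python3 -c "
from h import *
delta(LAMP+[0,0,150],LAMP+[0,0,71])"
```

```text
t 3.73 pos [ 451.6 -161.7  188.5] q [-0.    0.19 -0.41 -0.   -0.97  0.15] F [ 0.9 -0.2 -0.9] w 87.2 g 0.0 rot err tool [ 0.0026  0.0005 -0.0002]
-> [ 453.5 -159.8  150. ] tool delta [-1.5 -2.2 38.5]
-> [ 453.5 -159.8   71. ] tool delta [ 0.  -0.2 79. ]
```

Request:
{"api": "servo_tool", "payload": {
  "rows": [-1.5, -2.2, 20, 0, 0, 0, 1, 0, 0, 20, 0, 0, 0, 1, 0, 0, 20, 0, 0, 0, 1, 0, 0, 20, 0, 0, 0, 1, 0, 0, 15, 0, 0, 0, 1, 0, 0, 10, 0, 0, 0, 1, 0, 0, 8, 0, 0, 0, 1, 0, 0, 4, 0, 0, 0, 1, 0, 0, 0, 0, 0, 0, 1]
}}

```text
clock: 4.85
eef_pos: [454.9, -157.7, 72.6]
eef_rot: [0.759, -0.651, 0.0, -0.0]
wrist_force: [-0.2, -0.1, 0.1]
gripper_width: 87.2
grip_force: 0.0
```

```bash
python3 -c "
from h import *
delta(LAMP+[0,0,71])
f=grab('scene');g=grab('top')
a=cv2.resize(f['pixels'][80:180,240:340,::-1],None,fx=4,fy=4,interpolation=2);b=cv2.resize(g['pixels'][200:300,320:420,::-1],None,fx=4,fy=4,interpolation=2)
cv2.imwrite('pics/g1.png',np.hstack([a,b]))"
```

```text
t 4.85 pos [ 454.9 -157.7   72.6] q [ 0.    0.35 -0.55  0.   -0.67  0.15] F [-0.2 -0.1  0.1] w 87.2 g 0.0 rot err tool [-0.     -0.      0.0022]
-> [ 453.5 -159.8   71. ] tool delta [1.9 1.7 1.6]
```

View pics/g1.png

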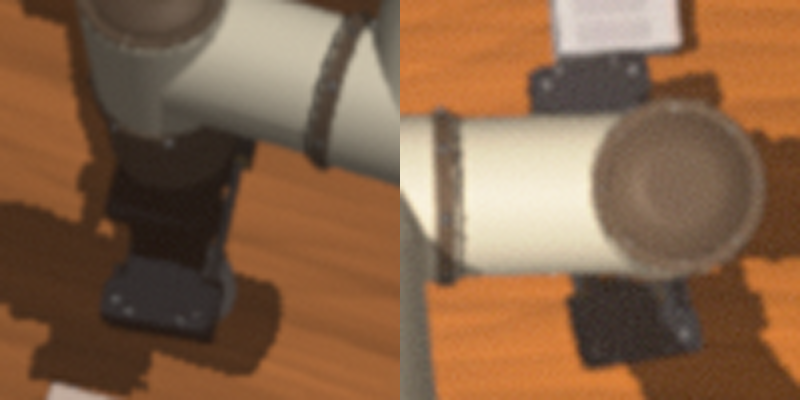

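The lamp is hidden under the arm and the gripper is clear of the fuse box. I'll correct by 2 mm and close lightly.

Request:
{"api": "servo_tool", "payload": {
  "rows": [1.9, 1.7, 1, 0, 0, 0, 1, 0, 0, 0, 0, 0, 0, 0.8, 0, 0, 0, 0, 0, 0, 0.6, 0, 0, 0, 0, 0, 0, 0.5, 0, 0, 0, 0, 0, 0, 0.45, 0, 0, 0, 0, 0, 0, 0.42, 0, 0, 0, 0, 0, 0, 0.39, 0, 0, 0, 0, 0, 0, 0.36, 0, 0, 0, 0, 0, 0, 0.3, 0, 0, 0, 0, 0, 0, 0.3, 0, 0, 0, 0, 0, 0, 0.3, 0, 0, 0, 0, 0, 0, 0.3],
  "newtons": 25
}}

```text
clock: 6.45
eef_pos: [453.4, -159.8, 71.5]
eef_rot: [0.759, -0.651, 0.0, -0.0]
wrist_force: [0.6, 0.3, -0.9]
gripper_width: 37.1
grip_force: 22.9
```

```bash
python3 -c "
from h import *
delta(LAMP+[0,0,71])"
```

```text
t 6.45 pos [ 453.4 -159.8   71.5] q [-0.    0.35 -0.56 -0.   -0.67  0.15] F [ 0.6  0.3 -0.9] w 37.1 g 22.9 rot err tool [-0.0001 -0.      0.0019]
-> [ 453.5 -159.8   71. ] tool delta [-0.  -0.1  0.5]
```

Width is 37 rather than 35 mm, so the fingertips are touching the cone. I'll regrip 6 mm higher, on the straight neck.

Request:
{"api": "servo_tool", "payload": {
  "rows": [0, 0, 0, 0, 0, 0, 0.6, 0, 0, 0, 0, 0, 0, 0.6, 0, 0, -3, 0, 0, 0, 0.6, 0, 0, -3, 0, 0, 0, 0.6, 0, 0, 0, 0, 0, 0, 0.5, 0, 0, 0, 0, 0, 0, 0.45, 0, 0, 0, 0, 0, 0, 0.42, 0, 0, 0, 0, 0, 0, 0.39, 0, 0, 0, 0, 0, 0, 0.36, 0, 0, 0, 0, 0, 0, 0.3, 0, 0, 0, 0, 0, 0, 0.3, 0, 0, 0, 0, 0, 0, 0.3, 0, 0, 0, 0, 0, 0, 0.3],
  "newtons": 25
}}

```text
clock: 8.07
eef_pos: [453.3, -159.8, 77.5]
eef_rot: [0.759, -0.651, -0.0, 0.0]
wrist_force: [-0.3, -0.0, -1.6]
gripper_width: 34.3
grip_force: 25.0
```

Request:
{"api": "servo_tool", "payload": {
  "rows": [0, 0, -4, 0, 0, 0, 0.3, 0, 0, -8, 0, 0, 0, 0.3, 0, 0, -14, 0, 0, 0, 0.3, 0, 0, -18, 0, 0, 0, 0.3, 0, 0, -20, 0, 0, 0, 0.3, 0, 0, -20, 0, 0, 0, 0.3, 0, 0, -20, 0, 0, 0, 0.3, 0, 0, -20, 0, 0, 0, 0.3, 0, 0, -18, 0, 0, 0, 0.3, 0, 0, -8, 0, 0, 0, 0.3, 0, 0, 0, 0, 0, 0, 0.3, 0, 0, 0, 0, 0, 0, 0.3]
}}

```text
clock: 9.57
eef_pos: [452.9, -159.7, 226.9]
eef_rot: [0.759, -0.651, -0.001, 0.0]
wrist_force: [-0.3, -0.4, -1.4]
gripper_width: 34.1
grip_force: 25.0
```

```bash
python3 -c "
from h import *
delta(BAY+[0,0,207.5],BAY+[0,0,77.5])
for n in('scene','top'):
  f=grab(n);cv2.imwrite('pics/l%s.png'%n,f['pixels'][:,:,::-1])
f=load('scene');a=f['pixels'][60:210,200:400,::-1];cv2.imwrite('pics/l1.png',cv2.resize(a,None,fx=4,fy=4,interpolation=2))"
```

```text
t 9.57 pos [ 452.9 -159.7  226.9] q [-0.    0.15 -0.35 -0.   -1.07  0.15] F [-0.3 -0.4 -1.4] w 34.1 g 25.0 rot err tool [0.0014 0.0006 0.0017]
-> [597.  188.5 227.5] tool delta [-322.4 -195.2   -0.7]
-> [597.  188.5  97.5] tool delta [ 1.0e-01 -2.0e-01  1.3e+02]
```

View pics/l1.png

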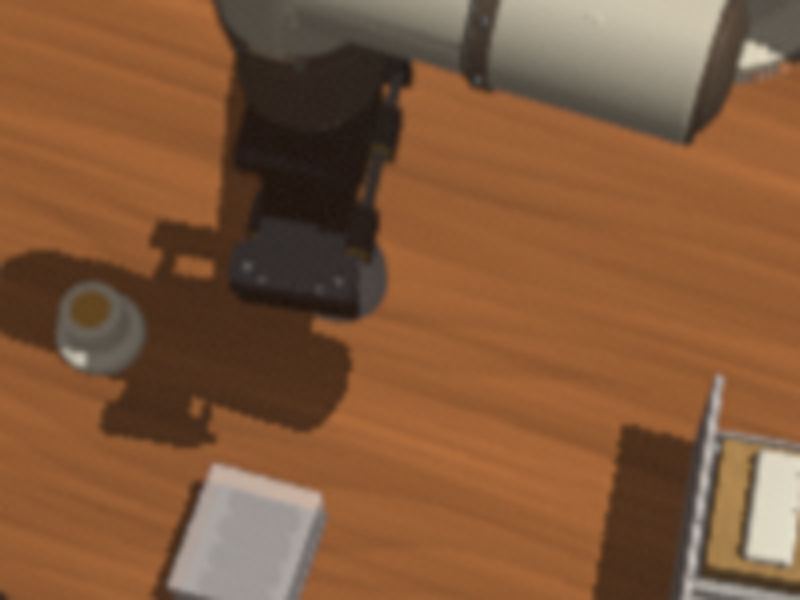

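The lamp is held: its rim shows at (370,280), clear of the bench. Next I carry it over the bay.

Request:
{"api": "servo_tool", "payload": {
  "rows": [-6.2, -3.75, 0, 0, 0, 0, 0.3, -12.4, -7.5, 0, 0, 0, 0, 0.3, -18.6, -11.3, 0, 0, 0, 0, 0.3, -24.8, -15, 0, 0, 0, 0, 0.3, -24.8, -15, 0, 0, 0, 0, 0.3, -24.8, -15, 0, 0, 0, 0, 0.3, -24.8, -15, 0, 0, 0, 0, 0.3, -24.8, -15, 0, 0, 0, 0, 0.3, -24.8, -15, 0, 0, 0, 0, 0.3, -24.8, -15, 0, 0, 0, 0, 0.3, -24.8, -15, 0, 0, 0, 0, 0.3, -24.8, -15, 0, 0, 0, 0, 0.3, -24.8, -15, 0, 0, 0, 0, 0.3, -18.6, -11.3, 0, 0, 0, 0, 0.3, -12.4, -7.5, 0, 0, 0, 0, 0.3, -6.2, -3.75, 0, 0, 0, 0, 0.3, 0, 0, 0, 0, 0, 0, 0.3, 0, 0, 0, 0, 0, 0, 0.3]
}}

```text
clock: 11.92
eef_pos: [597.2, 187.7, 227.7]
eef_rot: [0.759, -0.652, -0.0, 0.0]
wrist_force: [0.8, -0.3, 0.1]
gripper_width: 34.6
grip_force: 25.0
```

```bash
python3 -c "
from h import *
delta(BAY+[0,0,207.5],BAY+[0,0,77.5])"
```

```text
t 11.93 pos [597.2 187.7 227.7] q [ 0.56  0.39 -0.01 -0.   -1.17 -0.41] F [ 0.8 -0.3  0.1] w 34.6 g 25.0 rot err tool [ 0.0002 -0.0001  0.0012]
-> [597.  188.5 227.5] tool delta [-0.8  0.1  0.2]
-> [597.  188.5  97.5] tool delta [ -0.  -0. 130.]
```

Request:
{"api": "servo_tool", "payload": {
  "rows": [-0.8, 0, 5, 0, 0, 0, 0.3, 0, 0, 10, 0, 0, 0, 0.3, 0, 0, 14, 0, 0, 0, 0.3, 0, 0, 14, 0, 0, 0, 0.3, 0, 0, 14, 0, 0, 0, 0.3, 0, 0, 14, 0, 0, 0, 0.3, 0, 0, 13, 0, 0, 0, 0.3, 0, 0, 12, 0, 0, 0, 0.3, 0, 0, 10, 0, 0, 0, 0.3, 0, 0, 8, 0, 0, 0, 0.3, 0, 0, 4, 0, 0, 0, 0.3, 0, 0, 2, 0, 0, 0, 0.3, 0, 0, 0, 0, 0, 0, 0.3, 0, 0, 0, 0, 0, 0, 0.3]
}}

```text
clock: 13.68
eef_pos: [597.5, 189.3, 108.0]
eef_rot: [0.759, -0.651, 0.0, -0.0]
wrist_force: [1.1, -0.1, -0.4]
gripper_width: 34.8
grip_force: 25.0
```

```bash
python3 -c "
from h import *
delta(BAY+[0,0,77.5])"
```

```text
t 13.68 pos [597.5 189.3 108. ] q [ 0.56  0.5  -0.16  0.   -0.91 -0.41] F [ 1.1 -0.1 -0.4] w 34.8 g 25.0 rot err tool [-0.0008  0.0003  0.002 ]
-> [597.  188.5  97.5] tool delta [ 0.7  0.7 10.5]
```

Lowering slowly at 8 mm/s to about 1 mm above the pad, then checking the force.

Request:
{"api": "servo_tool", "payload": {
  "rows": [0.7, 0.7, 2, 0, 0, 0, 0.3, 0, 0, 2, 0, 0, 0, 0.3, 0, 0, 2, 0, 0, 0, 0.3, 0, 0, 1, 0, 0, 0, 0.3, 0, 0, 1, 0, 0, 0, 0.3, 0, 0, 1, 0, 0, 0, 0.3, 0, 0, 0, 0, 0, 0, 0.3]
}}

```text
clock: 14.55
eef_pos: [596.7, 188.4, 98.5]
eef_rot: [0.759, -0.651, -0.0, 0.0]
wrist_force: [0.1, -0.6, -1.1]
gripper_width: 34.5
grip_force: 25.0
```

Request:
{"api": "servo_tool", "payload": {
  "rows": [0, 0, 0.5, 0, 0, 0, 0.3, 0, 0, 0.5, 0, 0, 0, 0.3, 0, 0, 0, 0, 0, 0, 0.3]
}}

```text
clock: 14.92
eef_pos: [596.7, 188.4, 97.6]
eef_rot: [0.759, -0.651, 0.0, -0.0]
wrist_force: [-0.3, -0.5, -1.4]
gripper_width: 34.6
grip_force: 25.0
```

Request:
{"api": "servo_tool", "payload": {
  "rows": [0, 0, 0.5, 0, 0, 0, 0.3, 0, 0, 0, 0, 0, 0, 0.3]
}}

```text
clock: 15.18
eef_pos: [596.7, 188.4, 97.5]
eef_rot: [0.759, -0.651, 0.0, -0.0]
wrist_force: [-1.1, 0.4, 3.2]
gripper_width: 34.4
grip_force: 25.0
```

Request:
{"api": "servo_tool", "payload": {
  "rows": [0, 0, 0.5, 0, 0, 0, 0.3, 0, 0, 0, 0, 0, 0, 0.3]
}}

```text
clock: 15.42
eef_pos: [596.8, 188.4, 97.5]
eef_rot: [0.759, -0.651, 0.0, -0.0]
wrist_force: [-2.3, -0.4, 4.9]
gripper_width: 34.4
grip_force: 25.0
```

```bash
python3 -c "
from h import *
delta(BAY+[0,0,77.5])"
```

```text
t 15.43 pos [596.8 188.4  97.5] q [ 0.56  0.51 -0.17  0.   -0.89 -0.41] F [-2.3 -0.4  4.9] w 34.4 g 25.0 rot err tool [-0.0005 -0.0001  0.0022]
-> [597.  188.5  97.5] tool delta [-0.  -0.2 -0. ]
```

Contact felt at 5 N. Releasing and rising.

Request:
{"api": "servo_tool", "payload": {
  "rows": [0, 0, 0, 0, 0, 0, 0.45, 0, 0, 0, 0, 0, 0, 0.55, 0, 0, 0, 0, 0, 0, 0.65, 0, 0, 0, 0, 0, 0, 0.65, 0, 0, -4, 0, 0, 0, 0.65, 0, 0, -10, 0, 0, 0, 0.65, 0, 0, -20, 0, 0, 0, 0.65, 0, 0, -25, 0, 0, 0, 0.65, 0, 0, -25, 0, 0, 0, 0.65, 0, 0, -25, 0, 0, 0, 0.65, 0, 0, -16, 0, 0, 0, 0.65, 30, 0, 0, 0, 0, 0, 0, 40, 0, 0, 0, 0, 0, 0, 40, -10, 0, 0, 0, 0, 0, 40, -20, 0, 0, 0, 0, 0, 20, -30, 0, 0, 0, 0, 0, 0, -2, 0, 0, 0, 0, 0, 0, 0, 0, 0, 0, 0, 0]
}}

```text
clock: 17.68
eef_pos: [683.3, 29.9, 221.1]
eef_rot: [0.759, -0.651, -0.0, 0.0]
wrist_force: [0.0, 0.4, 0.1]
gripper_width: 1.4
grip_force: 0.0
```

```bash
python3 -c "
from h import *
S=TF-ux*35;E=S.copy();S[2]=122.5;E[2]=222
delta(E,S)
a=[grab(n)['pixels'][:,:,::-1] for n in('scene','top')]
r=lambda x:cv2.resize(x,None,fx=3,fy=3,interpolation=2)
cv2.imwrite('pics/p1.png',np.hstack([r(a[0][130:290,330:460]),r(a[1][140:300,180:310])]))"
```

```text
t 17.68 pos [683.3  29.9 221.1] q [ 0.28  0.5   0.14 -0.   -1.22 -0.13] F [0.  0.4 0.1] w 1.4 g 0.0 rot err tool [0.0013 0.0002 0.0018]
-> [550.2  84.9 222. ] tool delta [-74.5 123.2  -0.7]
-> [550.2  84.9 122.5] tool delta [ 0.  -0.1 99.5]
```

View pics/p1.png

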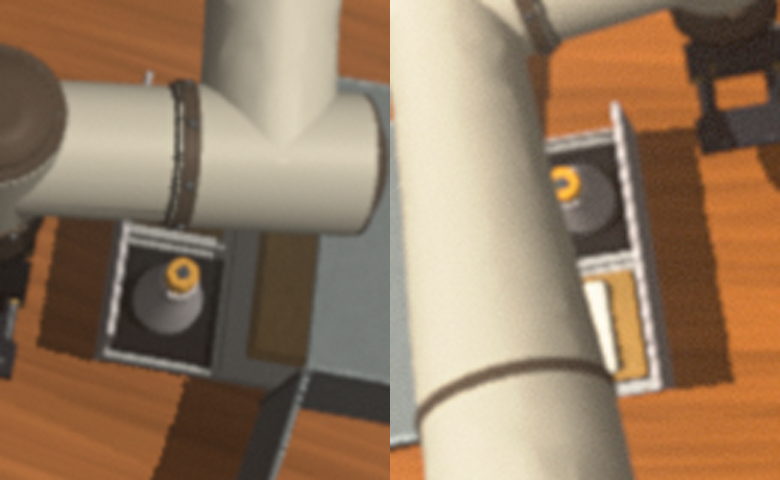

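The lamp stands upright inside the bay, centred at (167,300) in the scene crop. Before pushing, I need to know how low the wrist links hang relative to the roof.

```bash
python3 -c "
from h import *
np.set_printoptions(precision=0,suppress=True)
f=load('scene')
for row in (165,172,180,188,196,203): print(row,[tuple(world(f,[(c,row)])[0].round().astype(int)) for c in (365,380,400,420,440,452)])
"
```

```text
165 [(np.int64(655), np.int64(88), np.int64(549)), (np.int64(648), np.int64(111), np.int64(550)), (np.int64(637), np.int64(143), np.int64(552)), (np.int64(629), np.int64(174), np.int64(559)), (np.int64(613), np.int64(207), np.int64(549)), (np.int64(606), np.int64(226), np.int64(548))]
172 [(np.int64(668), np.int64(91), np.int64(550)), (np.int64(659), np.int64(115), np.int64(549)), (np.int64(649), np.int64(147), np.int64(551)), (np.int64(640), np.int64(177), np.int64(556)), (np.int64(627), np.int64(210), np.int64(552)), (np.int64(622), np.int64(228), np.int64(555))]
180 [(np.int64(680), np.int64(96), np.int64(546)), (np.int64(672), np.int64(119), np.int64(547)), (np.int64(663), np.int64(150), np.int64(551)), (np.int64(651), np.int64(182), np.int64(550)), (np.int64(640), np.int64(213), np.int64(551)), (np.int64(635), np.int64(232), np.int64(553))]
188 [(np.int64(691), np.int64(100), np.int64(540)), (np.int64(684), np.int64(123), np.int64(543)), (np.int64(673), np.int64(155), np.int64(543)), (np.int64(663), np.int64(186), np.int64(547)), (np.int64(653), np.int64(217), np.int64(548)), (np.int64(646), np.int64(236), np.int64(546))]
196 [(np.int64(700), np.int64(104), np.int64(528)), (np.int64(693), np.int64(128), np.int64(532)), (np.int64(683), np.int64(159), np.int64(534)), (np.int64(673), np.int64(191), np.int64(537)), (np.int64(663), np.int64(222), np.int64(539)), (np.int64(656), np.int64(241), np.int64(540))]
203 [(np.int64(530), np.int64(112), np.int64(1)), (np.int64(696), np.int64(132), np.int64(506)), (np.int64(689), np.int64(164), np.int64(518)), (np.int64(679), np.int64(196), np.int64(521)), (np.int64(669), np.int64(227), np.int64(525)), (np.int64(662), np.int64(247), np.int64(524))]
```

Links are about 230 mm above the TCP, so there's plenty of clearance. Moving in front of the panel and lowering the closed fingers.

Request:
{"api": "servo_tool", "payload": {
  "rows": [0, 25, 0, 0, 0, 0, 0, 0, 35, 0, 0, 0, 0, 0, -15, 35, 0, 0, 0, 0, 0, -25, 20, 0, 0, 0, 0, 0, -25, 8, 15, 0, 0, 0, 0, -9, 0, 25, 0, 0, 0, 0, 0, 0, 25, 0, 0, 0, 0, 0, 0, 20, 0, 0, 0, 0, 0, 0, 9, 0, 0, 0, 0, 0, 0, 4, 0, 0, 0, 0, 0, 0, 0, 0, 0, 0, 0, 0, 0, 0, 0, 0, 0, 0]
}}

```text
clock: 19.27
eef_pos: [551.4, 84.4, 124.4]
eef_rot: [0.759, -0.651, 0.0, -0.001]
wrist_force: [-0.4, -0.3, 0.4]
gripper_width: 0.0
grip_force: 0.0
```

```bash
python3 -c "
from h import *
S=TF-ux*9.5;S[2]=122
delta(S,S+ux*165.5)"
```

```text
t 19.27 pos [551.4  84.4 124.4] q [ 0.44  0.38 -0.32  0.   -0.87 -0.29] F [-0.4 -0.3  0.4] w 0.0 g 0.0 rot err tool [-0.0016  0.0003  0.002 ]
-> [546.4 110.1 122. ] tool delta [-26.2   1.    2.4]
-> [521.7 273.7 122. ] tool delta [-1.655e+02 -3.000e-01  1.000e-01]
```

Approaching contact slowly.

Request:
{"api": "servo_tool", "payload": {
  "rows": [-4, 1, 2, 0, 0, 0, 0, -5, 0, 0, 0, 0, 0, 0, -5, 0, 0, 0, 0, 0, 0, -3, 0, 0, 0, 0, 0, 0, -2.5, 0, 0, 0, 0, 0, 0, -2.5, 0, 0, 0, 0, 0, 0, -2.5, 0, 0, 0, 0, 0, 0, -2.5, 0, 0, 0, 0, 0, 0, -2.5, 0, 0, 0, 0, 0, 0, -2.5, 0, 0, 0, 0, 0, 0]
}}

```text
clock: 20.52
eef_pos: [545.2, 115.5, 121.6]
eef_rot: [0.759, -0.651, 0.0, 0.0]
wrist_force: [0.4, -1.6, -0.8]
gripper_width: 0.5
grip_force: 1.1
```

Request:
{"api": "servo_tool", "payload": {
  "rows": [-2.5, 0, 0, 0, 0, 0, 0, -2.5, 0, 0, 0, 0, 0, 0, -2.5, 0, 0, 0, 0, 0, 0, -2.5, 0, 0, 0, 0, 0, 0]
}}

```text
clock: 21.02
eef_pos: [543.6, 125.8, 121.6]
eef_rot: [0.759, -0.651, 0.0, -0.0]
wrist_force: [-0.1, -1.4, -0.7]
gripper_width: 0.3
grip_force: 1.1
```

Pushing at about 2 N. Continuing at 40 mm/s.

Request:
{"api": "servo_tool", "payload": {
  "rows": [-3.5, 0, 0, 0, 0, 0, 0, -4.5, 0, 0, 0, 0, 0, 0, -5, 0, 0, 0, 0, 0, 0, -5, 0, 0, 0, 0, 0, 0, -5, 0, 0, 0, 0, 0, 0, -5, 0, 0, 0, 0, 0, 0, -5, 0, 0, 0, 0, 0, 0, -5, 0, 0, 0, 0, 0, 0, -5, 0, 0, 0, 0, 0, 0, -5, 0, 0, 0, 0, 0, 0, -5, 0, 0, 0, 0, 0, 0, -5, 0, 0, 0, 0, 0, 0, -5, 0, 0, 0, 0, 0, 0, -5, 0, 0, 0, 0, 0, 0, -5, 0, 0, 0, 0, 0, 0, -5, 0, 0, 0, 0, 0, 0, -5, 0, 0, 0, 0, 0, 0, -5, 0, 0, 0, 0, 0, 0, -4, 0, 0, 0, 0, 0, 0, -3, 0, 0, 0, 0, 0, 0]
}}

```text
clock: 23.52
eef_pos: [529.2, 219.8, 121.6]
eef_rot: [0.759, -0.651, -0.0, 0.0]
wrist_force: [-0.2, -2.5, -0.8]
gripper_width: 0.3
grip_force: 1.1
```

```bash
python3 -c "
from h import *
S=TF-ux*9.5+ux*165.5;S[2]=122
delta(S)
a=[grab(n)['pixels'][:,:,::-1] for n in('scene','top')]
r=lambda x:cv2.resize(x,None,fx=3,fy=3,interpolation=2)
cv2.imwrite('pics/p2.png',np.hstack([r(a[0][130:290,330:460]),r(a[1][140:300,180:310])]))"
```

```text
t 23.52 pos [529.2 219.8 121.6] q [ 0.68  0.41 -0.28 -0.   -0.88 -0.52] F [-0.2 -2.5 -0.8] w 0.3 g 1.1 rot err tool [0.    0.    0.002]
-> [521.7 273.7 122. ] tool delta [-54.4  -0.8  -0.4]
```

View pics/p2.png

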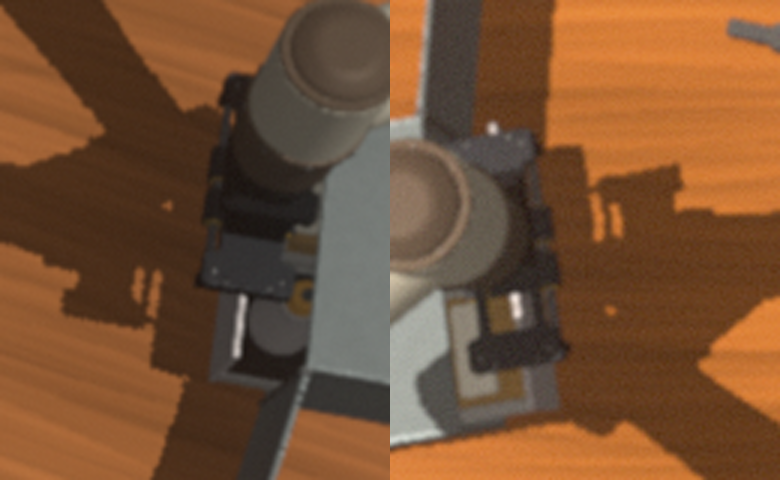

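The lamp still stands at (280,320) in the left crop and the tray is sliding in. Continuing, slower near the stop.

Request:
{"api": "servo_tool", "payload": {
  "rows": [-3.5, 0, 0, 0, 0, 0, 0, -4, 0, 0, 0, 0, 0, 0, -4, 0, 0, 0, 0, 0, 0, -4, 0, 0, 0, 0, 0, 0, -4, 0, 0, 0, 0, 0, 0, -4, 0, 0, 0, 0, 0, 0, -4, 0, 0, 0, 0, 0, 0, -4, 0, 0, 0, 0, 0, 0, -3, 0, 0, 0, 0, 0, 0, -2.5, 0, 0, 0, 0, 0, 0, -2, 0, 0, 0, 0, 0, 0, -1.5, 0, 0, 0, 0, 0, 0]
}}

```text
clock: 25.12
eef_pos: [523.1, 259.6, 121.5]
eef_rot: [0.759, -0.651, -0.0, 0.0]
wrist_force: [0.6, -2.2, 1.4]
gripper_width: 0.6
grip_force: 1.0
```

Request:
{"api": "servo_tool", "payload": {
  "rows": [-1, 0, 0, 0, 0, 0, 0, -1, 0, 0, 0, 0, 0, 0, -1, 0, 0, 0, 0, 0, 0, -1, 0, 0, 0, 0, 0, 0]
}}

```text
clock: 25.62
eef_pos: [522.4, 263.5, 121.5]
eef_rot: [0.759, -0.651, -0.0, 0.0]
wrist_force: [0.6, -2.3, 0.6]
gripper_width: 0.4
grip_force: 1.0
```

Request:
{"api": "servo_tool", "payload": {
  "rows": [-1, 0, 0, 0, 0, 0, 0, -1, 0, 0, 0, 0, 0, 0, -1, 0, 0, 0, 0, 0, 0]
}}

```text
clock: 26.0
eef_pos: [522.0, 266.5, 121.5]
eef_rot: [0.759, -0.651, -0.0, 0.0]
wrist_force: [1.1, -2.1, -0.1]
gripper_width: 0.6
grip_force: 1.0
```

Request:
{"api": "servo_tool", "payload": {
  "rows": [-1, 0, 0, 0, 0, 0, 0, -1, 0, 0, 0, 0, 0, 0]
}}

```text
clock: 26.25
eef_pos: [521.7, 268.5, 121.5]
eef_rot: [0.759, -0.651, -0.0, 0.0]
wrist_force: [0.2, -2.1, 0.3]
gripper_width: 0.2
grip_force: 1.0
```

Request:
{"api": "servo_tool", "payload": {
  "rows": [-1, 0, 0, 0, 0, 0, 0, -1, 0, 0, 0, 0, 0, 0]
}}

```text
clock: 26.5
eef_pos: [521.4, 270.5, 121.6]
eef_rot: [0.759, -0.651, 0.0, 0.0]
wrist_force: [0.6, -1.6, -0.2]
gripper_width: 0.2
grip_force: 1.0
```

Request:
{"api": "servo_tool", "payload": {
  "rows": [-1, 0, 0, 0, 0, 0, 0, -0.5, 0, 0, 0, 0, 0, 0]
}}

```text
clock: 26.75
eef_pos: [521.2, 272.0, 121.6]
eef_rot: [0.759, -0.651, -0.0, -0.0]
wrist_force: [-0.1, -2.5, 0.2]
gripper_width: 0.2
grip_force: 1.0
```

Request:
{"api": "servo_tool", "payload": {
  "rows": [-1, 0, 0, 0, 0, 0, 0, 0, 0, 0, 0, 0, 0, 0]
}}

```text
clock: 27.0
eef_pos: [521.0, 273.1, 121.6]
eef_rot: [0.759, -0.651, -0.0, -0.0]
wrist_force: [0.4, -2.0, 0.1]
gripper_width: 0.2
grip_force: 0.8
```

Request:
{"api": "servo_tool", "payload": {
  "rows": [-1, 0, 0, 0, 0, 0, 0, 0, 0, 0, 0, 0, 0, 0]
}}

```text
clock: 27.25
eef_pos: [520.9, 274.0, 121.6]
eef_rot: [0.759, -0.651, -0.0, -0.0]
wrist_force: [0.1, -1.5, 0.7]
gripper_width: 0.7
grip_force: 0.8
```

Request:
{"api": "servo_tool", "payload": {
  "rows": [-1, 0, 0, 0, 0, 0, 0, 0, 0, 0, 0, 0, 0, 0]
}}

```text
clock: 27.5
eef_pos: [520.7, 275.0, 121.5]
eef_rot: [0.759, -0.651, -0.0, 0.0]
wrist_force: [-0.1, -1.8, 1.3]
gripper_width: 0.2
grip_force: 0.8
```

Request:
{"api": "servo_tool", "payload": {
  "rows": [-1, 0, 0, 0, 0, 0, 0, 0, 0, 0, 0, 0, 0, 0]
}}

```text
clock: 27.75
eef_pos: [520.7, 275.0, 121.6]
eef_rot: [0.759, -0.651, 0.0, 0.001]
wrist_force: [1.2, -4.1, 0.9]
gripper_width: 0.2
grip_force: 2.5
```

Request:
{"api": "servo_tool", "payload": {
  "rows": [-1, 0, 0, 0, 0, 0, 0, 0, 0, 0, 0, 0, 0, 0]
}}

```text
clock: 28.0
eef_pos: [520.6, 275.0, 121.5]
eef_rot: [0.759, -0.652, 0.001, 0.001]
wrist_force: [3.8, -7.8, 1.1]
gripper_width: 0.1
grip_force: 4.0
```

The stop is met: position stays at y = 275 while force rises to 8 N. Backing off and checking.

Request:
{"api": "servo_tool", "payload": {
  "rows": [2, 0, 0, 0, 0, 0, 0, 8, 0, 0, 0, 0, 0, 0, 20, 0, 0, 0, 0, 0, 0, 35, 0, 0, 0, 0, 0, 0, 40, 0, -10, 0, 0, 0, 0, 40, 0, -30, 0, 0, 0, 0, 40, 0, -40, 0, 0, 0, 0, 40, 0, -30, 0, 0, 0, 0, 20, 0, -5, 0, 0, 0, 0, 0, 0, 0, 0, 0, 0, 0, 0, 0, 0, 0, 0, 0, 0]
}}

```text
clock: 29.38
eef_pos: [556.8, 34.9, 235.1]
eef_rot: [0.759, -0.651, -0.001, 0.001]
wrist_force: [0.3, 0.1, 0.5]
gripper_width: 0.7
grip_force: 0.0
```

```bash
python3 -c "
from h import *
delta()
a=[grab(n)['pixels'][:,:,::-1] for n in('scene','top')]
r=lambda x:cv2.resize(x,(400,250),interpolation=3)
q=lambda x:cv2.resize(x,None,fx=2.5,fy=2.5,interpolation=2)
cv2.imwrite('pics/e.png',np.vstack([np.hstack([r(a[0]),r(a[1])]),np.hstack([q(a[0][150:280,350:510]),q(a[1][170:300,120:280])])]))"
```

```text
t 29.38 pos [556.8  34.9 235.1] q [ 0.35  0.28 -0.16 -0.   -1.13 -0.2 ] F [0.3 0.1 0.5] w 0.7 g 0.0 rot err tool [0.0025 0.0001 0.002 ]
```

View pics/e.png

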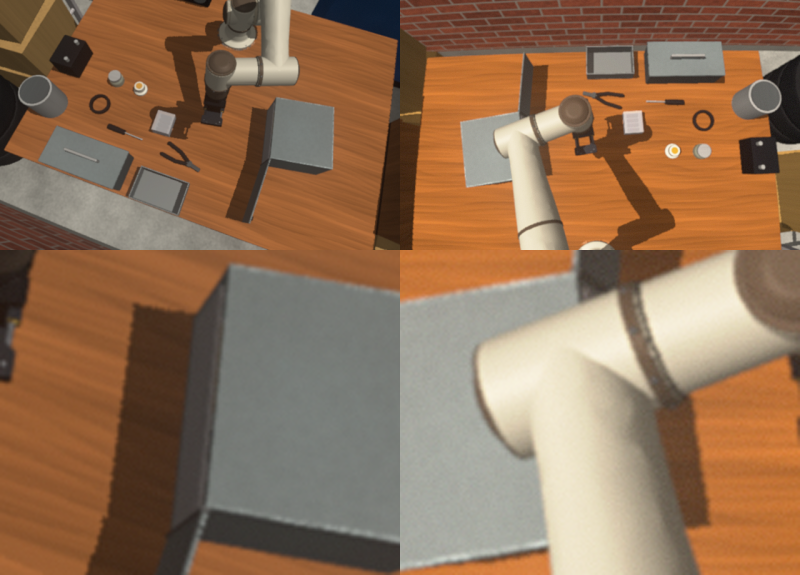

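The tray panel is flush with the cabinet front (edge from (230,265) to (205,510) in the lower-left crop). The bench items haven't moved and the arm is clear.

```bash
python3 -c "
from h import *
print(ctrl.finish_job())"
```

```text
the job is handed in; nothing more can be done
None
```

The lamp was set down upright in the empty bay and released, the tray was pushed in slowly until it met its stop at about 8 N, and the job is handed in; the lamp was last seen standing partway through the push, as the closed tray hides it.

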